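# Log the check, then hold the contact probe on the vial heater's check spot

### The arm

A 6-joint arm with a two-finger parallel gripper is mounted at the origin on the work surface. World frame = base frame: x ahead of the robot, y to its left, z up, the work surface at z = 0. Lengths are in mm, angles in rad, forces in N, time in s.
With the tool pointing down it reaches from about 350 to 875 mm from the base axis. Payload 4.2 kg.
Tool frame: the origin (TCP) lies between the finger pads; the fingertips stand 11 mm ahead of it and the grasp point (between the pads) lies 8 mm behind it; z points along the fingers, y is the direction in which the jaws open and shut (so a half turn about z gives the same grasp; the last joint's range is limited). The gripper opens to 85 mm and grips with 20 to 120 N. Pads are 22 mm wide; open, the fingers measure 114 mm over their backs; the gripper's body (76 mm by 85 mm) begins 54 mm behind the grasp point. The pads swing forward as they close: fully open they stand 13 mm farther back than shut.
Start: joints at [-0.966, 0.385, 0.008, 0, -1.194, -0.259], TCP at [211.858, -587.976, 242.312] pointing down, gripper open.
Joint ranges: [-3.14, 3.14], [-1.21, 2.06], [-1.07, 1.41], [-3.16, 2.05], [-2.99, -0.16], [-3.1, 3.1]. Speed limits (rad/s): [2.79, 2.79, 3.14, 3.14, 3.14, 3.14].

### API

Orientations are given as a unit quaternion [x, y, z, w].
In Python, from bench import * gives the robot as it stands.
- The arm moves only by the tool servo_tool, never from a script. Its argument "rows" is a list of rows, each a list of 7 numbers: the opening, from 0 (shut) to 1 (fully open), then the shift along the tool's x, y, z in cm, then the turn, a rotation vector about the tool's x, y, z in degrees. A call has 1 to 12 rows; each row shifts and turns the commanded pose from where the row before left it, along the tool's axes as they then stand; what a row does not reach is not made up. A row lasts 1/10 s, in which the tool goes at most 50 mm and 8.59 degrees, less where a joint would pass 70% of its speed; a pose out of reach is approached as far as the arm can. A call is refused whole if a number of a shift passes 5 or a number of a turn 8.59, either way. A call with a gripper value outside its range is refused whole. The fingers move at their own pace and stop on an object; the grip force is fixed at half the most. Time passes only in rows, so rows that do not move let the fingers close. It gives the time, the measured TCP pose, the force and the opening at its end, in the units of the state.
- read_state(): the state, without advancing time (a new reading comes with each control period).
- get_image(name): name is "scene" or "top"; returns a dict with "image" (384x512x3 uint8, red, green, blue), "mtx" (3x3 intrinsics, pixels), "k1" (the pictures are not rectified: a ray, as slopes to the right and down, at radius r is drawn at 1 + k1 r^2 times it, then the intrinsics apply), "extrinsics" (4x4, takes a point from camera to world coordinates). Camera axes: x right, y up, looking along -z (the intrinsics and any distortion apply to the point x, -y, -z); pixel columns grow to the right and rows downward; lengths in mm; the calibration is good to about 2 mm. A picture is of the moment at which its call begins. There is no depth.
- job_done(): hands the job in, once; it reports no verdict.
The state is a dict: "clock": time; "joints": joint angles; "joint_vel": joint speeds; "joint_efforts": joint torques, N m; "position": TCP position; "ee_rot": TCP orientation; "contact_force": force on the tool from outside, world axes, zero at the start; "wrist_torque": the same for the moment, N m; "gripper_width": finger opening in mm.
Only numpy, scipy, OpenCV 4.12 (cv2) and the standard library are available. Lean on these libraries where they do the work, as an engineer would, in place of code of your own. Each camera call takes 0.05 s, during which the arm holds its last target. There are 200 camera calls.

### The job

Squeeze the trigger of the clamped hand scanner fully, keep it in for a moment and let it spring back, so that the check is logged. Then lift the contact probe out of its stand and hold its sprung tip on the ringed spot of the vial heater's sloping face: inside the ring, probe square to the sloping face, pressed gently so that the tip is pushed roughly half-way in. Finish while still holding the probe there, steady and in the gripper; do not let go or put it back, and leave the bottle, jar and blower bulb alone.

Things in the scene. Friction and masses are not known exactly. Their poses are not given: they have to be found in the camera images.
- scanner: Pistol-grip hand scanner clamped rigidly on its side on a base plate 165 x 170 mm, 8 mm thick. Grey grip: level bar along x, 115 mm long, 26 wide, 28 high, its middle 55 mm above the table; white barrel along y at its +x end, top 78 mm up, its window facing a job card (86 mm high) at -y; black trigger along the grip's -y side. Origin: on the table under the grip, z up. Fixed.
- squeeze (a point): Where to squeeze, 55 mm above the table; axes as the scanner's, y = the squeezing direction from trigger to grip. The grip's plain side is 19 mm to +y of it; the trigger's outside is 27 mm to -y when released, 18 mm when squeezed. Free space for fingers on both sides and down to the base plate (8 mm); the barrel starts 42 mm to +x.
- trigger (a joint): Trigger blade (50 mm long, 22 mm high, 6 mm thick), hinged about a vertical axis 34 mm to +x of squeeze; 0 = sprung out (rest), 0.25 rad = fully squeezed in towards the grip. Spring force at squeeze about 2 N rising to 5 N; it springs back by itself.
- probe_handle (a point): Middle of the handle of the loose contact probe: round black handle, diameter 26 mm, 98 mm long, a 28 mm collar (6 mm high) at its lower end, thin steel stem below. z runs along the probe from tip to handle end. At the start it stands upright in its stand, this point 112 mm above the table. Grip it at any yaw; about 0.12 kg.
- probe_tip (a point): The very end of the probe's domed copper tip (diameter 10 mm) at the end of the stem, on the probe's axis, 100 mm from probe_handle when not pressed in. Axes as probe_handle. It moves with the sprung plunger.
- plunger (a joint): How far the sprung tip is pushed into the probe: 0 = fully out, 0.015 m = fully in. Spring force 1.2 N at the start of travel, growing 0.3 N per mm (about 3.5 N half-way, 5.7 N fully in).
- stand: Probe stand, a grey plastic block 64 x 64 mm, 62 mm high, fixed to the table, with an upright 16 mm through hole in its middle; the probe's collar rests on its top and the 50 mm stem and tip hang in the hole. Origin: centre of its underside, z up.
- spot (a point): Centre of the ringed spot (dark ring, 24 mm inside) on the aluminium sloping front, 80 x 130 mm, of the vial heater, a grey block fixed to the table. z: the face's outward normal, 25 degrees from vertical towards the heater's front; y level along the face; x up the slope. On the surface, 59 mm above the table. Behind (x), from 37 mm on, the block is 78 mm high with sunk vials up to 92 mm.
- block: The vial heater: grey block with the sloping aluminium front at -x, 144 x 130 mm over all, carrying eight capped vials sunk in wells at the back. Origin: on the table under its middle, x to the back, z up.
- solvent: Bystander: amber bottle, 62 mm diameter, 130 mm high; origin at the centre of its underside. Leave alone.
- blower: Bystander: red blower bulb standing on its base, 52 mm diameter, 90 mm high; origin at the centre of its underside. Leave alone.
- vial_jar: Bystander: glass jar, 56 mm diameter, 70 mm high; origin at the centre of its underside. Leave alone.

How it is judged:
By the outcome, as a careful person would: the job done as asked, in the order asked, and still so for the second after the job is handed in, while the arm keeps its last pose, push and grip.
It also fails if it takes over 56 s, if anything falls off the work surface, if the arm or the gripper's body presses on something with over 40 N, if the wrist force passes 120 N, or if a joint passes its speed limit or range.

## Working session

There is one attempt and no reset: what is moved stays moved. The work goes in short steps, Python scripts to look and compute and a tool call to move; the robot and the scene stay as the last step left them, time stands still between calls to the robot, and variables do not carry over. Pictures are saved under pics/ and viewed, about 8 in all and at most 12, crops included, and the job is handed in when it is done.

Besides the shell and the picture viewer there is one more tool, called as a command line: name --pt "numbers of a row" for each row, then --argument value for the rest. servo_tool: Moves the arm, as the interface text tells. Its arguments: {"type":"object","properties":{"rows":{"type":"array","items":{"type":"array","items":{"type":"number"}}}},"required":["rows"]}

```bash
mkdir -p pics; ls; cat > h.py <<'E'
from bench import *
import numpy as np, cv2
from scipy.spatial.transform import Rotation as R
def snap(n,f,crop=None,s=1):
    d=get_image(n); im=d["image"][:,:,::-1].copy()
    np.savez(f"pics/{f}.npz",**{k:d[k] for k in("image","mtx","k1","extrinsics")})
    save(im,f,crop,s); return d
def save(im,f,crop=None,s=1):
    if crop: x0,y0,x1,y1=crop; im=im[y0:y1,x0:x1]
    cv2.imwrite(f"pics/{f}.png",cv2.resize(im,None,fx=s,fy=s,interpolation=cv2.INTER_CUBIC))
def load(f): return np.load(f"pics/{f}.npz")
def ray(d,u,v):
    K=np.array(d["mtx"],float);k=float(d["k1"])
    x,y=cv2.undistortPoints(np.array([[[u,v]]],float),K,np.array([k,0,0,0]))[0,0]
    E=np.array(d["extrinsics"]); return E[:3,3],E[:3,:3]@np.array([x,-y,-1])
def onz(d,u,v,z):
    o,r=ray(d,u,v); return o+r*(z-o[2])/r[2]
def proj(d,p):
    E=np.array(d["extrinsics"]);c=E[:3,:3].T@(np.array(p,float)-E[:3,3])
    q=np.array([[c[0],-c[1],-c[2]]]);return cv2.projectPoints(q,np.zeros(3),np.zeros(3),np.array(d["mtx"],float),np.array([float(d["k1"]),0,0,0]))[0].ravel()
E
python3 - <<'E'
from h import *
a=snap("top","top0",s=1.56);b=snap("scene","sc0",s=1.56)
for d in(a,b):print(d["mtx"],d["k1"],np.round(d["extrinsics"],3))
print(read_state())
E
```

```text
pics
[[432.75027591   0.         248.44901843]
 [  0.         432.75027591 186.62919968]
 [  0.           0.           1.        ]] 0.047161539707485614 [[ 1.500000e-02  9.990000e-01 -4.400000e-02  5.449530e+02]
 [-9.990000e-01  1.600000e-02  2.800000e-02  9.160000e-01]
 [ 2.800000e-02  4.300000e-02  9.990000e-01  1.050607e+03]
 [ 0.000000e+00  0.000000e+00  0.000000e+00  1.000000e+00]]
[[410.75509373   0.         257.47795586]
 [  0.         410.75509373 190.37003841]
 [  0.           0.           1.        ]] -0.12927211218052173 [[-1.490000e-01 -8.390000e-01  5.230000e-01  1.084861e+03]
 [ 9.890000e-01 -1.330000e-01  6.900000e-02  7.221000e+01]
 [ 1.200000e-02  5.270000e-01  8.500000e-01  8.638950e+02]
 [ 0.000000e+00  0.000000e+00  0.000000e+00  1.000000e+00]]
{'clock': 0.1, 'joints': array([-9.66374704e-01,  3.85472390e-01,  6.75209395e-03, -4.26447603e-04,
       -1.19398950e+00, -2.58618360e-01]), 'joint_vel': array([-0.00038227, -0.00129115,  0.00293443,  0.00248528,  0.00035863,
       -0.00105384]), 'joint_efforts': array([-2.42952001e-04, -3.93320024e+01,  1.88929117e+01,  4.19798613e+00,
       -2.56772662e-03, -3.68988140e-08]), 'position': array([ 211.70090982, -587.52142232,  241.33253487]), 'ee_rot': array([-1.71963881e-01,  9.85102771e-01,  9.51924823e-04, -2.20134077e-04]), 'contact_force': array([-0.18640732,  0.18105272, -0.44404587]), 'wrist_torque': array([-0.04374231,  0.00404514,  0.0273418 ]), 'gripper_width': 85.10177134830533}
```

View pics/top0.png

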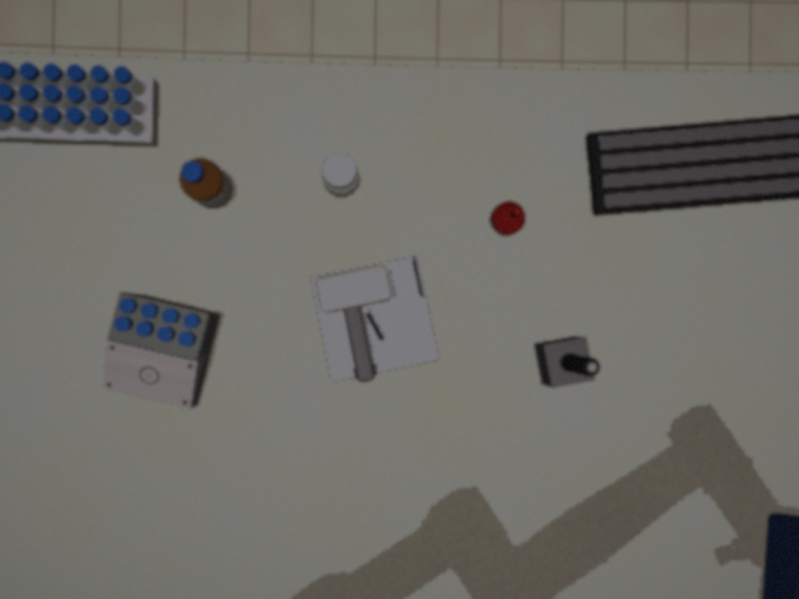

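View pics/sc0.png

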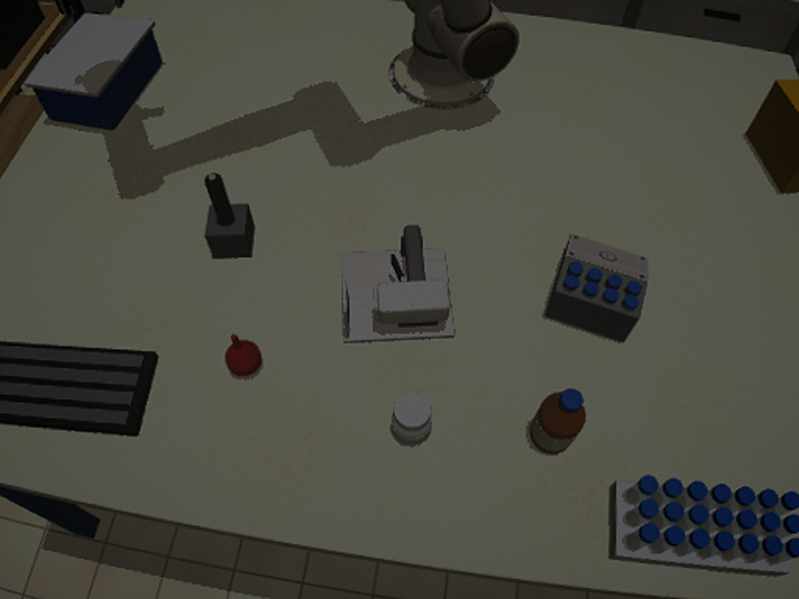

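The top view shows the scanner around (370,320), the heater around (160,350) and the stand at (567,362). I'll enlarge these next.

```bash
python3 - <<'E'
from h import *
t=load("top0")["image"][:,:,::-1];s=load("sc0")["image"][:,:,::-1]
def c(im,x,y,w,h):
    return cv2.resize(np.clip(im[y:y+h,x:x+w].astype(float)*1.8,0,255).astype(np.uint8),None,fx=4,fy=4,interpolation=cv2.INTER_CUBIC)
o=np.zeros((600,800,3),np.uint8)
o[:400,:400]=c(t,190,160,100,100);o[:400,400:]=c(t,60,180,100,100)
o[400:,:400]=c(t,320,208,100,50);o[400:,400:]=c(s,340,145,100,50)
cv2.imwrite("pics/comp.png",o)
E
```

```text
(no output)
```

View pics/comp.png

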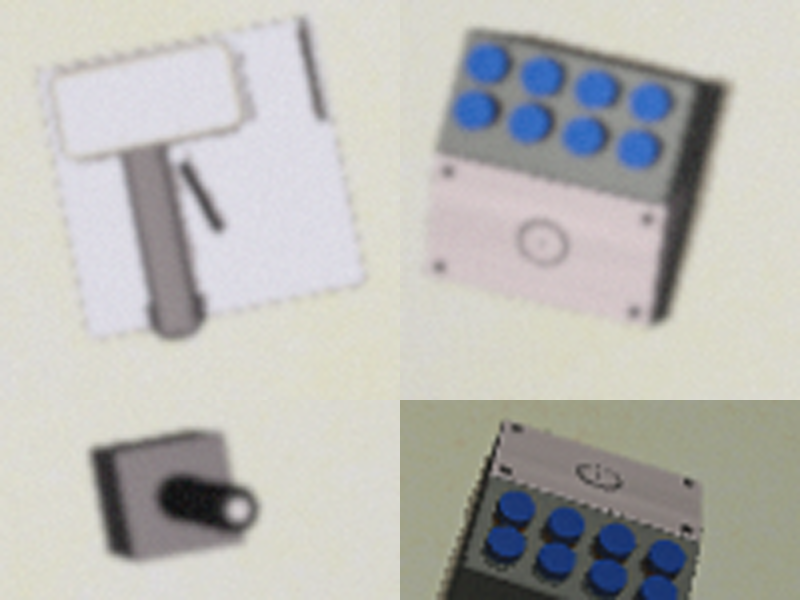

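```bash
python3 - <<'E'
from h import *
t=load("top0");s=load("sc0")
f=lambda x0,y0,X,Y:(x0+(X+.5)/4-.5,y0+(Y+.5)/4-.5)
S=lambda X,Y,z:onz(t,*f(190,160,X,Y),z)
H=lambda X,Y,z:onz(t,*f(60,180,X-400,Y),z)
P=lambda X,Y,z:onz(t,*f(320,208,X,Y-400),z)
C=lambda X,Y,z:onz(s,*f(340,145,X-400,Y-400),z)
r=np.round
def show(n,p):print(n,r(p,1))
pl=[S(38,68,8),S(300,17,8),S(365,283,8),S(95,338,8)]
print("plate");[show(i,p) for i,p in enumerate(pl)]
for i in range(4):
    v=pl[(i+1)%4]-pl[i];print(np.linalg.norm(v),np.degrees(np.arctan2(v[1],v[0])))
a,b=S(145,150,69),S(176,338,69);v=a-b;show("grip",a);show("gripend",b);print(np.linalg.norm(v),np.degrees(np.arctan2(v[1],v[0])))
show("barrel edge",S(75,157,78));show("",S(245,128,78))
show("trig",S(185,163,66));show("trig",S(220,230,66))
show("spot top",H(542,242,59));show("spot scene",C(600,477,59))
e0,e1=H(437,152,74.7),H(668,207,74.7);v=e0-e1;print("edge",e0,e1,np.linalg.norm(v),np.degrees(np.arctan2(v[1],v[0])))
for z,(p,q) in ((78,((470,30),(437,152))),(78,((697,78),(665,205)))):
    v=H(*p,z)-H(*q,z);print("side",np.degrees(np.arctan2(v[1],v[0])))
show("handle",P(238,511,161))
q=[P(113,450,62),P(222,432,62),P(243,545,62),P(135,558,62)];show("stand",np.mean(q,0));[show("",x) for x in q]
E
```

```text
plate
0 [612.7  91.2   8. ]
1 [646.3 -66.2   8. ]
2 [ 486.5 -107.4    8. ]
3 [451.6  54.    8. ]
160.92190711741011 -77.95270672455236
165.0293752356968 -165.5204664136869
165.122749016721 102.19460666233194
165.32901507565418 13.01880460377405
grip [563.3  24.7  69. ]
gripend [457.6   5.3  69. ]
107.38103146471849 10.361891048497814
barrel edge [558.6  63.5  78. ]
 [576.3 -31.5  78. ]
trig [556.3   1.9  66. ]
trig [518.6 -18.6  66. ]
spot top [462.5 316.1  59. ]
spot scene [463.1 315.5  59. ]
edge [512.73452085 369.46141067  74.7       ] [483.77754052 243.18956968  74.7       ] 129.54954472149765 77.08410591316873
side -12.923282520894798
side -12.404735007405268
handle [ 487.9 -293.8  161. ]
stand [ 489.5 -292.5   62. ]
 [ 515.2 -255.1   62. ]
 [ 526.4 -317.5   62. ]
 [ 462.3 -329.5   62. ]
 [ 454.  -267.8   62. ]
```

Cross-checks hold: plate about 165 mm, trigger offset −26, and both views agree on the spot to 1 mm. The scanner's yaw is about 12° and squeeze is at about (526,10). I'll move there.

servo_tool --pt "1 0 0 0 0 0 7.8" --pt "1 -3.1 3.7 0 0 0 0" --pt "1 -3.1 3.7 0 0 0 0" --pt "1 -3.1 3.7 0 0 0 0" --pt "1 -3.1 3.7 0 0 0 0" --pt "1 -3.1 3.7 0 0 0 0" --pt "1 -3.1 3.7 0 0 0 0" --pt "1 -3.1 3.7 0 0 0 0" --pt "1 -3.1 3.7 0 0 0 0" --pt "1 -3.1 3.7 0 0 0 0" --pt "1 -3.1 3.7 0 0 0 0" --pt "1 -3.1 3.7 0 0 0 0"

```text
clock: 1.3
position: [460.9, -116.9, 242.3]
ee_rot: [-0.105, 0.994, 0.0, -0.0]
contact_force: [0.3, -0.9, 0.4]
gripper_width: 85.7
```

servo_tool --pt "1 -3.1 3.7 0 0 0 0" --pt "1 -3.1 3.7 0 0 0 0" --pt "1 0 0 3 0 0 0" --pt "1 0 0 3 0 0 0" --pt "1 0 0 0 0 0 0" --pt "1 0 0 0 0 0 0"

```text
clock: 1.9
position: [506.0, -33.9, 182.5]
ee_rot: [-0.105, 0.994, -0.0, -0.0]
contact_force: [-0.4, -0.4, 0.8]
gripper_width: 85.3
```

```bash
cat >> h.py <<'E'
def to(p,Rt=None):
    s=read_state();T=R.from_quat(s["ee_rot"])
    d=T.inv().apply(np.array(p,float)-s["position"])/10
    print("t",s["clock"],"pos",np.round(s["position"],1),"F",np.round(s["contact_force"],1),"w",round(s["gripper_width"],1),"tool cm",np.round(d,2))
    print("axes",np.round(T.as_matrix().T,3).tolist())
    if Rt is not None: print("turn deg",np.round(np.degrees((T.inv()*R.from_matrix(Rt)).as_rotvec()),2))
E
python3 - <<'E'
from h import *
c,s=np.cos(np.radians(12)),np.sin(np.radians(12))
to([526.2,10.4,47],np.array([[-c,-s,0],[-s,c,0],[0,0,-1]]).T)
a=snap("top","t1");b=snap("scene","s1")
def c(im,x,y,w,h):
    return cv2.resize(np.clip(im[y:y+h,x:x+w,::-1].astype(float)*1.8,0,255).astype(np.uint8),None,fx=3.3,fy=3.3,interpolation=cv2.INTER_CUBIC)
cv2.imwrite("pics/c1.png",np.hstack([c(a["image"],180,140,120,140),c(b["image"],200,110,120,140)]))
E
```

```text
t 1.9 pos [506.  -33.9 182.5] F [-0.4 -0.4  0.8] w 85.3 tool cm [-2.91  3.92 13.54]
axes [[-0.978, -0.208, 0.001], [-0.208, 0.978, -0.001], [-0.001, -0.001, -1.0]]
turn deg [-0.04 -0.06  0.03]
```

View pics/c1.png

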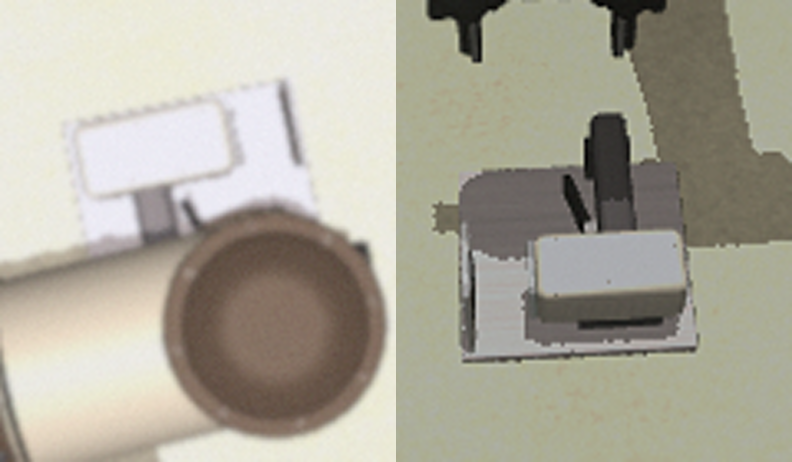

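The picture shows the fingers open above the scanner's near side. The grip runs (610,118)→(617,230) and the trigger tip is at (568,178) in the crop. I'll compare with the scene camera.

```bash
python3 - <<'E'
from h import *
d=load("s1")
f=lambda X,Y,z:onz(d,200+(X-396+.5)/3.3-.5,110+(Y+.5)/3.3-.5,z)
c,s=np.cos(np.radians(12)),np.sin(np.radians(12))
for n,X,Y,z in(("grip",608,130,69),("grip",617,225,69),("trig tip",568,178,66),("trig",588,225,66),("barrel nearR",685,235,78),("barrel nearL",538,237,78)):
    p=f(X,Y,z);q=p-[526.2,10.4,0];print(n,p.round(1),"rel squeeze",round(q[0]*c+q[1]*s,1),round(-q[0]*s+q[1]*c,1))
E
```

```text
grip [476.    5.5  69. ] rel squeeze -50.1 5.7
grip [558.2  23.6  69. ] rel squeeze 34.1 6.3
trig tip [521.4 -17.1  66. ] rel squeeze -10.4 -25.9
trig [559.5   3.2  66. ] rel squeeze 31.1 -13.9
barrel nearR [565.   71.9  78. ] rel squeeze 50.8 52.1
barrel nearL [582.6 -28.4  78. ] rel squeeze 47.1 -49.7
```

servo_tool --pt "1 -3 3.9 0 0 0 0" --pt "1 0 0 3 0 0 0" --pt "1 0 0 3 0 0 0" --pt "1 0 0 0 0 0 0"

```text
clock: 2.4
position: [525.3, 10.3, 120.3]
ee_rot: [-0.104, 0.995, -0.0, -0.003]
contact_force: [-1.8, 0.2, 0.1]
gripper_width: 85.4
```

servo_tool --pt "1 -0.3 0 3 0 0 0" --pt "1 0 0 2.5 0 0 0" --pt "1 0 0 1.8 0 0 0" --pt "1 0 0 0 0 0 0" --pt "0.6 0 0 0 0 0 0" --pt "0.5 0 0 0 0 0 0" --pt "0.5 0 0 0 0 0 0"

```text
clock: 3.1
position: [531.2, 11.3, 51.2]
ee_rot: [-0.105, 0.994, -0.0, 0.002]
contact_force: [0.1, -4.3, 1.9]
gripper_width: 44.3
```

servo_tool --pt "0.35 0 0 0 0 0 0" --pt "0.35 0 0 0 0 0 0" --pt "0.35 0 0 0 0 0 0" --pt "0.3 0 0 0 0 0 0" --pt "0.3 0 0 0 0 0 0" --pt "0.3 0 0 0 0 0 0" --pt "0.3 0 0 0 0 0 0" --pt "0.3 0 0 0 0 0 0"

```text
clock: 3.9
position: [530.7, 12.6, 51.5]
ee_rot: [-0.105, 0.994, 0.001, 0.001]
contact_force: [-4.3, 4.7, 9.6]
gripper_width: 34.6
```

servo_tool --pt "0.3 0 0 0 0 0 0" --pt "0.3 0 0 0 0 0 0" --pt "0.3 0 0 0 0 0 0" --pt "0.3 0 0 0 0 0 0" --pt "0.3 0 0 0 0 0 0"

```text
clock: 4.4
position: [530.7, 12.6, 51.5]
ee_rot: [-0.105, 0.994, 0.001, 0.001]
contact_force: [-5.4, 4.3, 9.8]
gripper_width: 34.4
```

```bash
python3 - <<'E'
from h import *
print(read_state())
b=snap("scene","s2",(215,110,315,190),6)
E
```

```text
{'clock': 4.4, 'joints': array([ 3.29226960e-01,  4.48080307e-01, -4.55996069e-01, -6.70054471e-04,
       -6.63876034e-01, -1.68850131e+00]), 'joint_vel': array([-0.00055301, -0.00031898,  0.00083525,  0.0013423 , -0.00069338,
       -0.00205141]), 'joint_efforts': array([ -2.77034484, -31.38354063,  11.48063779,   2.98786908,
         0.69912259,  -0.08154149]), 'position': array([530.74655342,  12.59116413,  51.49494201]), 'ee_rot': array([-1.05301719e-01,  9.94439281e-01,  5.16789035e-04,  1.34076996e-03]), 'contact_force': array([-5.38865793,  4.32626775,  9.83871179]), 'wrist_torque': array([1.22257072, 1.1848578 , 0.10326302]), 'gripper_width': 34.39339951805247}
```

View pics/s2.png

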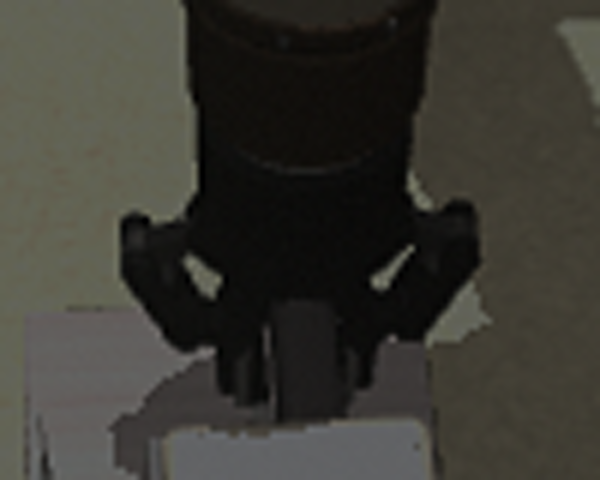

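The jaws are stalled on the trigger and grip at 34 mm, while commanded to 25 mm, so it is fully squeezed. I'll release slowly, lift, and turn for the probe.

servo_tool --pt "0.3 0 0 0 0 0 0" --pt "0.3 0 0 0 0 0 0" --pt "0.6 0 0 0 0 0 0" --pt "1 0 0 0 0 0 0" --pt "1 0 0 0 0 0 0" --pt "1 0 0 0 0 0 0" --pt "1 0 0 0 0 0 0" --pt "1 0 0 0 0 0 0"

```text
clock: 5.25
position: [529.9, 11.3, 49.1]
ee_rot: [-0.105, 0.995, -0.0, -0.0]
contact_force: [-0.8, 0.1, -0.2]
gripper_width: 85.3
```

servo_tool --pt "1 0 0 -4 0 0 0" --pt "1 0 0 -4 0 0 0" --pt "1 0 0 -4 0 0 0" --pt "1 0 0 -4 0 0 -8.16" --pt "1 0 0 -3 0 0 -8.16" --pt "1 0 0 0 0 0 -8.16" --pt "1 0 0 0 0 0 -8.16" --pt "1 0 0 0 0 0 -8.16" --pt "1 0 0 0 0 0 -8.16" --pt "1 0 0 0 0 0 -8.16" --pt "1 0 0 0 0 0 -8.16" --pt "1 0 0 0 0 0 0"

```text
clock: 6.45
position: [529.9, 11.3, 239.2]
ee_rot: [-0.624, 0.781, 0.0, -0.0]
contact_force: [-0.4, 0.1, -0.1]
gripper_width: 85.6
```

```bash
python3 - <<'E'
from h import *
a=np.radians(167.3);y=np.array([np.cos(a),np.sin(a),0]);z=np.array([0,0,-1.]);
to([488.3,-293.5,250],np.array([np.cross(y,z),y,z]).T)
E
```

```text
t 6.45 pos [529.9  11.3 239.2] F [-0.4  0.1 -0.1] w 85.6 tool cm [30.65 -2.66 -1.08]
axes [[-0.22, -0.975, 0.0], [-0.975, 0.22, 0.0], [-0.0, -0.0, -1.0]]
turn deg [ 0.03 -0.01 -0.03]
```

servo_tool --pt "1 3.83 -0.33 0 0 0 0" --pt "1 3.83 -0.33 0 0 0 0" --pt "1 3.83 -0.33 0 0 0 0" --pt "1 3.83 -0.33 0 0 0 0" --pt "1 3.83 -0.33 0 0 0 0" --pt "1 3.83 -0.33 0 0 0 0" --pt "1 3.83 -0.33 0 0 0 0" --pt "1 3.83 -0.33 0 0 0 0" --pt "1 0 0 1 0 0 0" --pt "1 0 0 0 0 0 0"

```text
clock: 7.45
position: [487.1, -293.4, 227.4]
ee_rot: [-0.623, 0.782, 0.002, -0.001]
contact_force: [-0.3, -0.2, -0.9]
gripper_width: 85.4
```

```bash
python3 - <<'E'
from h import *
to([488.3,-293.5,109])
b=snap("scene","s3",(120,80,300,220),4)
for p in([488.3,-293.5,161],[488.3,-293.5,69]):print(proj(b,p).round(1),((proj(b,p)-[120,80]+.5)*4).round())
E
```

```text
t 7.45 pos [ 487.1 -293.4  227.4] F [-0.3 -0.2 -0.9] w 85.4 tool cm [-1.000e-02 -1.600e-01  1.184e+01]
axes [[-0.224, -0.974, -0.001], [-0.974, 0.224, 0.004], [-0.003, 0.002, -1.0]]
[136.  113.2] [ 66. 135.]
[144.5 138.3] [100. 235.]
```

View pics/s3.png

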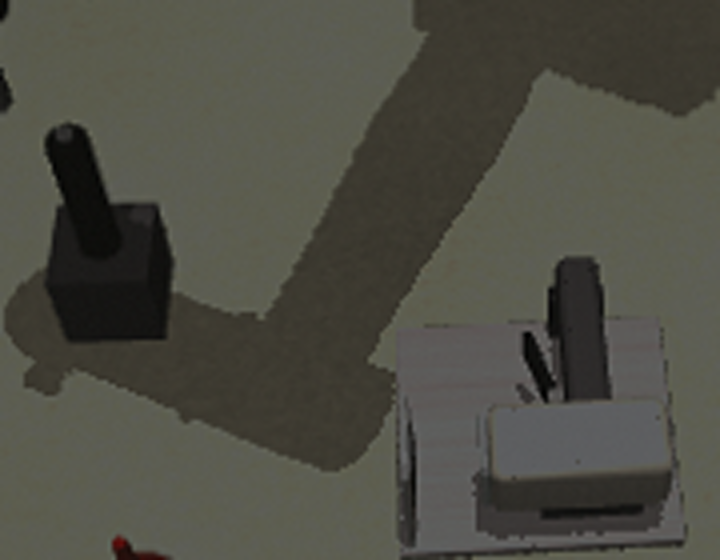

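The trigger is back out at (537,365). The handle top at (66,133) matches the prediction of (66,135). I'll descend and grasp.

servo_tool --pt "1 0 -0.1 4 0 0 0" --pt "1 0 0 4 0 0 0" --pt "1 0 0 2.5 0 0 0" --pt "1 0 0 1.3 0 0 0" --pt "1 0 0 0 0 0 0" --pt "0.5 0 0 0 0 0 0" --pt "0.5 0 0 0 0 0 0" --pt "0.2 0 0 0 0 0 0" --pt "0.2 0 0 0 0 0 0" --pt "0.1 0 0 0 0 0 0" --pt "0.1 0 0 0 0 0 0" --pt "0.1 0 0 0 0 0 0"

```text
clock: 8.7
position: [490.0, -293.8, 112.4]
ee_rot: [-0.625, 0.781, -0.001, 0.0]
contact_force: [-1.4, 0.5, 6.3]
gripper_width: 24.5
```

servo_tool --pt "0.1 0 0 0 0 0 0" --pt "0.1 0 0 0 0 0 0"

```text
clock: 8.9
position: [490.1, -293.8, 112.4]
ee_rot: [-0.625, 0.781, -0.001, 0.0]
contact_force: [0.5, 0.7, 6.4]
gripper_width: 24.7
```

servo_tool --pt "0.1 0 0 -1 0 0 0" --pt "0.1 0 0 -2.5 0 0 0" --pt "0.1 0 0 -3 0 0 0" --pt "0.1 0 0 -3 0 0 0" --pt "0.1 0 0 -3 0 0 0" --pt "0.1 0 0 -2 0 0 0" --pt "0.1 0 0 -0.5 0 0 0" --pt "0.1 -1 0.4 0 0 0 0" --pt "0.1 -2 0.8 0 0 0 0" --pt "0.1 -3 1.1 0 0 0 0" --pt "0.1 -4 1.5 0 0 0 0" --pt "0.1 -4 1.5 0 0 0 0"

```text
clock: 10.1
position: [466.6, -143.5, 258.9]
ee_rot: [-0.624, 0.781, 0.002, -0.002]
contact_force: [0.6, 0.9, -0.6]
gripper_width: 24.9
```

servo_tool --pt "0.1 -4 1.5 0 0 0 0" --pt "0.1 -4 1.5 0 0 0 0" --pt "0.1 -4 1.5 0 0 0 0" --pt "0.1 -4 1.5 0 0 0 0" --pt "0.1 -4 1.5 0 0 0 0" --pt "0.1 -4 1.5 0 0 0 0" --pt "0.1 -4 1.5 0 0 0 0" --pt "0.1 -4 1.5 0 0 0 0" --pt "0.1 -4 1.5 0 0 0 0" --pt "0.1 -3 1.2 0 0 0 0" --pt "0.1 -1.5 0.5 0 0 0 0" --pt "0.1 0 0 0 0 0 0"

```text
clock: 11.3
position: [408.1, 284.3, 259.4]
ee_rot: [-0.625, 0.78, -0.0, -0.002]
contact_force: [0.1, -0.3, -1.9]
gripper_width: 24.5
```

servo_tool --pt "0.1 0 0 0 3 0 0" --pt "0.1 0 0 0 5 0 0" --pt "0.1 0 0 0 6 0 0" --pt "0.1 0 0 0 6 0 0" --pt "0.1 0 0 0 4 0 0" --pt "0.1 0 0 0 1 0 0" --pt "0.1 0 0 0 0 0 0" --pt "0.1 0 0 0 0 0 0"

```text
clock: 12.1
position: [409.7, 283.0, 261.5]
ee_rot: [-0.609, 0.763, -0.169, 0.135]
contact_force: [0.5, 0.8, -1.5]
gripper_width: 24.9
```

```bash
cat >> h.py <<'E'
import sys
a=np.radians(-12.7);bx=np.array([np.cos(a),np.sin(a),0]);by=np.array([-bx[1],bx[0],0])
t=np.radians(25);n=-np.sin(t)*bx+np.cos(t)*np.array([0,0,1]);up=np.cross(by,n)
RT=np.array([np.cross(-up,-n),-up,-n]).T
spot=np.array([462.7,315.8,59])
E
python3 - <<'E'
from h import *
to(spot+n*140,RT);s=read_state();print(s["joints"].round(2))
b=snap("scene","s4",(300,60,460,180),5);a=snap("top","t4")
print(np.round(proj(b,s["position"]+100*R.from_quat(s["ee_rot"]).as_matrix()[:,2]),1))
E
```

```text
t 12.1 pos [409.7 283.  261.5] F [ 0.5  0.8 -1.5] w 24.9 tool cm [-4.36  4.53  6.24]
axes [[-0.221, -0.975, -0.001], [-0.884, 0.201, -0.422], [0.411, -0.093, -0.907]]
turn deg [ 0.06 -0.   -0.09]
[ 1.14  0.04 -0.65  0.57 -0.86 -1.73]
[384.9 128. ]
```

View pics/s4.png

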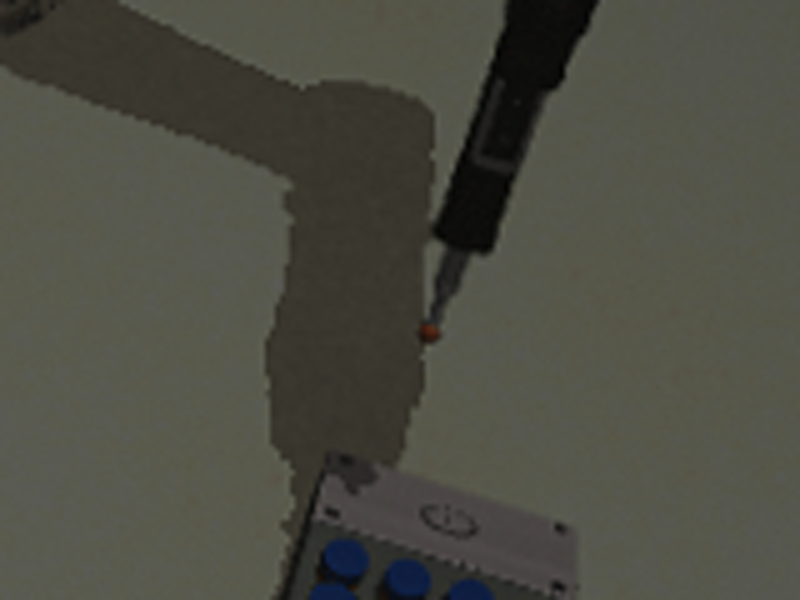

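The copper tip is at px (385.6,128) against a predicted (384.9,128), so the tip model is right. I'll approach to about 12 mm from the face.

servo_tool --pt "0.1 -1 1 1.4 0 0 0" --pt "0.1 -1.4 1.5 2 0 0 0" --pt "0.1 -1.3 1.4 2 0 0 0" --pt "0.1 -0.66 0.63 1.5 0 0 0" --pt "0.1 0 0 1.5 0 0 0" --pt "0.1 0 0 0.6 0 0 0" --pt "0.1 0 0 0 0 0 0" --pt "0.1 0 0 0 0 0 0"

```text
clock: 13.0
position: [416.5, 326.6, 161.3]
ee_rot: [-0.609, 0.763, -0.169, 0.136]
contact_force: [-0.1, 0.1, -1.1]
gripper_width: 24.7
```

```bash
python3 - <<'E'
from h import *
to(spot+n*100,RT);s=read_state()
b=snap("scene","s5");a=snap("top","t5")
tip=s["position"]+100*R.from_quat(s["ee_rot"]).as_matrix()[:,2]
f=lambda im,x,y:cv2.resize(np.clip(im[y:y+60,x:x+60,::-1].astype(float)*1.8,0,255).astype(np.uint8),None,fx=6.6,fy=6.6,interpolation=cv2.INTER_CUBIC)
cv2.imwrite("pics/c5.png",np.hstack([f(b["image"],360,130),f(a["image"],65,210)]))
for d,o in((b,(360,130)),(a,(65,210))):
    for p in(tip,spot):print(((proj(d,p)-o+.5)*6.6).round())
E
```

```text
t 13.0 pos [416.5 326.6 161.3] F [-0.1  0.1 -1.1] w 24.7 tool cm [0.04 0.02 1.28]
axes [[-0.221, -0.975, -0.001], [-0.884, 0.2, -0.423], [0.413, -0.092, -0.906]]
turn deg [-0.02  0.04 -0.07]
[212. 197.]
[200. 226.]
[186. 219.]
[203. 202.]
```

View pics/c5.png

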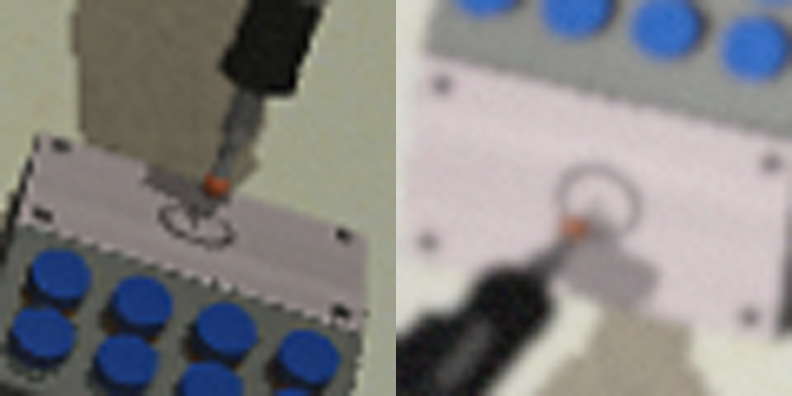

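Tip and ring line up in both views to about 1 mm, within the calibration. I'll trim 0.7 mm and press in stages, watching the axial force.

servo_tool --pt "0.1 0.07 0 0.3 0 0 0" --pt "0.1 0 0 0.3 0 0 0" --pt "0.1 0 0 0.1 0 0 0" --pt "0.1 0 0 0 0 0 0" --pt "0.1 0 0 0 0 0 0"

```text
clock: 13.6
position: [418.7, 325.1, 154.3]
ee_rot: [-0.61, 0.762, -0.169, 0.135]
contact_force: [0.0, 0.2, -1.6]
gripper_width: 24.5
```

```bash
cat > m.py <<'E'
from h import *
F=[];D=[];O=[];L=[]
for i in range(10):
    s=read_state();T=R.from_quat(s["ee_rot"])
    F.append(s["contact_force"]@n);d=s["position"]-spot;D.append(d@n);L.append([d@up,d@by]);O.append(T.as_matrix()[:,2]@-n);get_image("top")
print("t",s["clock"],"Fn",np.mean(F).round(2),np.std(F).round(2),"dist",np.mean(D).round(2),np.std(D).round(2),"lat",np.mean(L,0).round(2),"tilt",np.degrees(np.arccos(min(1,np.mean(O)))).round(2),"w",s["gripper_width"])
E
python3 m.py
```

```text
t 14.05 Fn -1.29 0.41 dist 105.38 0.02 lat [-0.48 -0.58] tilt 0.0 w 24.479077932424698
```

servo_tool --pt "0.1 0 0 0.3 0 0 0" --pt "0.1 0 0 0.3 0 0 0" --pt "0.1 0 0 0.2 0 0 0" --pt "0.1 0 0 0 0 0 0" --pt "0.1 0 0 0 0 0 0"

```text
clock: 14.6
position: [422.1, 324.4, 147.1]
ee_rot: [-0.61, 0.763, -0.169, 0.135]
contact_force: [-1.1, 0.2, -0.2]
gripper_width: 24.6
```

```bash
python3 m.py
```

```text
t 15.05 Fn 0.49 0.45 dist 97.44 0.04 lat [-0.46 -0.53] tilt 0.01 w 24.508729657184954
```

servo_tool --pt "0.1 0 0 0.2 0 0 0" --pt "0.1 0 0 0.2 0 0 0" --pt "0.1 0 0 0.1 0 0 0" --pt "0.1 0 0 0 0 0 0" --pt "0.1 0 0 0 0 0 0"

```text
clock: 15.6
position: [424.1, 324.0, 142.5]
ee_rot: [-0.61, 0.762, -0.169, 0.135]
contact_force: [-1.7, 1.1, 2.0]
gripper_width: 25.0
```

```bash
python3 m.py; python3 - <<'E'
from h import *
s=read_state();T=R.from_quat(s["ee_rot"]).as_matrix()
b=snap("scene","s6");a=snap("top","t6")
f=lambda im,x,y:cv2.resize(np.clip(im[y:y+60,x:x+60,::-1].astype(float)*1.8,0,255).astype(np.uint8),None,fx=6.6,fy=6.6,interpolation=cv2.INTER_CUBIC)
cv2.imwrite("pics/c6.png",np.hstack([f(b["image"],360,130),f(a["image"],65,210)]))
tcp=s["position"]
for d,o in((b,(360,130)),(a,(65,210))):
    print([((proj(d,p)-o+.5)*6.6).round() for p in (spot,tcp+49*T[:,2],tcp+92.5*T[:,2])])
E
```

```text
t 16.05 Fn 1.92 0.41 dist 92.42 0.01 lat [-0.44 -0.54] tilt 0.01 w 24.52215150763489
[array([200., 226.]), array([238., 124.]), array([198., 225.])]
[array([203., 202.]), array([151., 268.]), array([205., 203.])]
```

View pics/c6.png

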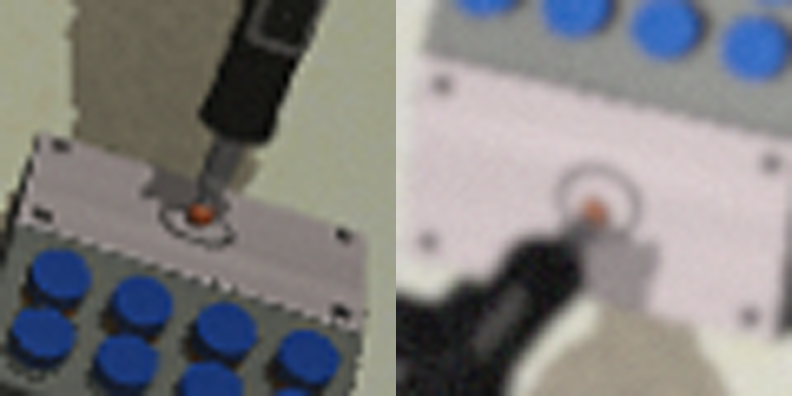

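The tip sits near the ring's centre in both views. Axial force has risen 3.2 N, which is about 6.7 mm of plunger travel; geometry gives 7.6 mm. Tilt error is about 0°. I'll hand it in.

```bash
python3 -c "
from bench import *
print(job_done()); s=read_state(); print(s['clock'],s['contact_force'],s['gripper_width'])"
```

```text
the job is handed in; nothing more can be done
None
the job is handed in; nothing more can be done
```

I squeezed the scanner trigger and let it spring back. Then I lifted the probe and pressed its tip on the ringed spot, and handed the job in at about 16 s with the probe still gripped there. No verdict was reported.

**Trigger:** the jaws stalled on trigger and grip for about 1 s. They read 34.4 mm where about 37 mm was expected; the reading also came out about 1.5 mm low on the 26 mm handle. A later picture showed the trigger sprung back. I could not see the check log itself.

**Probe:**
- **Position:** the tip is within about 1 mm of the ring centre by the arm's pose, and both cameras show it inside the ring.
- **Angle:** the tool is within 0.1° of the face direction I measured, which rests on a heater yaw good to about 0.5°.
- **Press depth:** the force rise of 3.2 N gives about 6.7 mm of plunger travel, and the geometry gives about 7.6 mm. They disagree by 0.9 mm, but both are close to half-way (7.5 mm).

No moves went near the bottle, jar or blower bulb. I took no final picture of them.

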